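# Clamp a specimen dish on the microscope stage with its thumbwheel

## Task

Set the square white dish gently into the empty nest of the clamping stage and let go of it. Then roll the stage's thumbwheel, pressing it only lightly, until the jaw has pushed the dish up against the fixed stop and the jaw's sprung pad is pushed in about half of its 10 mm travel. Move the jaw only by the wheel, never overtighten it, and leave the other things on the bench where they are.

Things in the scene. Friction and masses are not known exactly. Their poses are not given: they have to be found in the camera images.
- dish: Loose square specimen dish of white ceramic, 40 x 40 mm, 20 mm high, with a square hollow (26 mm wide, 8 mm deep) in its top, 50 to 100 g; all four sides are alike. Origin: centre of its underside; z up, x and y along its sides. The only square dish.
- stage: Clamping stage fixed to the bench: white base plate 200 (x) x 90 (y) x 12 mm, x -115 to +85 mm from this origin on the bench. At its -x end the white wheel housing, 70 x 65 mm, top 48 mm above the bench; at its +x end an aluminium stop, 56 mm wide, 30 mm high, face at x +62; jaw and nest between. Stage axes = this body's. Over 15 N from the fingers damages it.
- nest (a point): Where the dish's underside centre ends, seated against the stop: stage x +42 mm, y 0, on the nest floor 12 mm above the bench; stage axes. The nest lies between two rails along x, 43 mm apart, 4 mm high; at -x the jaw pad closes it. Free length from pad face to stop at the start: 51 to 60 mm, so the dish may be set down up to 10 mm short of the stop.
- slot (a point): Centre of the slot in the housing's top face, stage x -80 mm, y 0, 48 mm above the bench; stage axes. The black thumbwheel stands out of it: 50 mm diameter, axle along stage y, rubber tyre 12 mm wide with stepped shoulders. Its highest point is straight above this point by 4 to 12 mm, different each run: find it by touch. Too little of it is exposed to pinch.
- wheel (a joint): Wheel angle, rad, grows as its top is rolled to stage +x; this closes the jaw 7 mm per rad (0.28 mm per mm at the rim). It stays when let go; strokes of about 20 mm, lifting between. The wheel is sprung: starts to sink at 1 N, 2.2 N per mm, hard stop after 2.9 mm (7 N). Turning takes 4 N at the rim, 5 N when clamping; tyre friction about 1: press with 6 to 8 N.
- jaw: Aluminium jaw block, 36 mm wide, 22 mm long, top 30 mm above the bench, slides along stage x (at the start at x -13 to -4 mm). Origin: middle of its front (+x) edge, 13 mm above the bench. In front of it the black sprung pad, 30 x 14 x 4 mm, on two stems; its free face is 15 mm ahead of this origin. Over 8 N on the dish is overtightened. Not to be pushed by the fingers.
- pad (a joint): How far the sprung pad is pushed back into the jaw, m: 0 free, 0.010 hard stop. Spring 1 N at the start of travel, 5 N fully in. The gap between pad plate and jaw block closes from 11 to 1 mm. Stays near 0 until the dish bears on the stop.
- petri: Bystander: round white lidded dish, 64 mm across, 16 mm high; origin centre of underside.
- beaker: Bystander: small white ceramic beaker, 48 mm across, 55 mm high; origin centre of underside.
- bottle: Bystander: amber bottle, 40 mm across, 85 mm high; origin centre of underside.
- forceps: Bystander: steel forceps, 130 mm long, 12 mm wide, 8 mm high, lying on the bench beyond the stage; origin under its middle.
- slidebox: Bystander: grey slide box, 87 x 62 x 30 mm; origin centre of underside.

How it is judged (in metres and radians):
On the way, in this order (a step that is already met when the one before it is completed fails the run):
1. the dish stands in the nest, let go (x of dish in the frame of nest between -0.018 and 0.0025 m and y of dish in the frame of nest between -0.004 and 0.004 m and z of dish in the frame of nest between -0.002 and 0.002 m and angle between dish's own z axis and vertical below 0.06 rad and contact force between the fingers and dish below 0.1 N and value of joint pad below 0.002 m), for 0.2 s.
2. the jaw has been run up by the wheel and its pad is pushed in (value of joint pad above 0.003 m and contact force between jaw and dish above 1 N), for 0.2 s.
At the end, for the whole second after the job is handed in: The dish stands flat in the nest, against the stop (within 2 mm along the nest, 4 mm across), at rest and held by the jaw, whose pad is pushed in between 3 and 8 mm (all of step 2 and x of dish in the frame of nest between -0.002 and 0.0025 m and y of dish in the frame of nest between -0.004 and 0.004 m and z of dish in the frame of nest between -0.002 and 0.002 m and angle between dish's own z axis and vertical below 0.06 rad and value of joint pad below 0.008 m and linear speed of dish below 0.01 m/s); the robot touches nothing.
It fails at once if the wheel or stage is pressed by the fingers with more than 15 N (contact force between the fingers and stage above 15 N).
It fails at once if the jaw or its pad is pushed by the fingers (over 1.5 N) (contact force between the fingers and jaw above 1.5 N).
It fails at once if the jaw is overtightened: more than 8 N on the dish (contact force between jaw and dish above 8 N).
It fails at once if the dish is dropped into the nest (over 0.4 m/s when let go) (horizontal distance between dish and nest below 0.03 m and contact force between the fingers and dish below 0.1 N and linear speed of dish above 0.4 m/s).
It fails at once if a bystander is moved by more than 30 mm (distance of any of petri, beaker, bottle, forceps, slidebox from where it was at the start of the episode above 0.03 m).
It also fails if it takes over 67 s, if anything falls off the work surface, if the arm or the gripper's body presses on something with over 40 N, if the wrist force passes 120 N, or if a joint passes its speed limit or range.

## Robot

A 6-joint arm with a two-finger parallel gripper is mounted at the origin on the work surface. World frame = base frame: x ahead of the robot, y to its left, z up, the work surface at z = 0. Lengths are in mm, angles in rad, forces in N, time in s.
With the tool pointing down it reaches from about 325 to 900 mm from the base axis. Payload 6.1 kg.
Tool frame: the origin (TCP) lies midway between the tips of the shut fingers; the grasp point (between the pads) lies env.grasp_offset behind it (env.grasp_offset is the distance from the TCP to the grasp point, in mm); z points along the fingers, y is the line along which they close (so a half turn about z gives the same grasp; the last joint's range is limited). The gripper opens to 87 mm and grips with 3 to 60 N. Pads are 19 mm wide; open, the fingers measure 117 mm over their backs; the gripper's body (75 mm by 190 mm) begins 51 mm behind the grasp point.
Start: joints at [-1.397, 0.22, 1.526, -0, 1.395, -0.126], TCP at [184.574, -597.117, 222.538] pointing down, gripper open.
Joint ranges: [-2.98, 2.98], [-0.91, 2.08], [0.09, 2.57], [-1.24, 4.39], [0.2, 2.65], [-2.68, 2.68]. Speed limits (rad/s): [2.57, 2.57, 3.01, 3.14, 3.14, 3.14].

## Interface

Orientations are given as a rotation vector (axis times angle).
In Python, from plant import monitor, viewer, env gives the robot as it stands.
- The arm moves only by the shell command python3 -m creep 'ROWS'. ROWS is JSON, a list that holds one entry, the list of rows, each a list of 7 numbers: the shift along the tool's x, y, z in cm, then the turn, a rotation vector about the tool's x, y, z in rad, then the opening, from 0 (shut) to 1 (fully open). A call has 1 to 8 rows; each row is the pose to reach, as a shift and turn from the pose commanded when the call began, along the tool's axes at that moment; what a row does not reach only later rows make up. A row lasts 1/12 s, in which the tool goes at most 41.7 mm and 7.16 degrees, less where a joint would pass 70% of its speed; a pose out of reach is approached as far as the arm can. A call with a gripper value outside its range is refused whole. The fingers move at their own pace and stop on an object; the grip force is fixed at half the most. Time passes only in rows, so rows that repeat a pose let the fingers close. It gives the time, the measured TCP pose, the force, the opening and the grip force at its end, in the units of the state.
- monitor.get_obs(): the state, without advancing time (a new reading comes with each control period).
- viewer.capture(name): name is "scene" or "top"; returns a dict with "color" (480x640x3 uint8, blue, green, red), "camera_matrix" (3x3 intrinsics, pixels), "extrinsics" (4x4, takes a point from world to camera coordinates). Camera axes: x right, y down, z forward; pixel columns grow to the right and rows downward; lengths in mm; the calibration is good to about 2 mm. A picture is of the moment at which its call begins. There is no depth.
- env.close_job(): hands the job in; it is judged then, once.
The state is a dict: "time": time; "q": joint angles; "qvel": joint speeds; "effort": joint torques, N m; "ee_pos": TCP position; "eef_rot": TCP orientation; "force": force on the tool from outside, world axes, zero at the start; "wrist_torque": the same for the moment, N m; "gripper_width": finger opening in mm; "grasp_force": force on a finger pad.
Only numpy, scipy, OpenCV 4.12 (cv2) and the standard library are available. Lean on these libraries where they do the work, as an engineer would, in place of code of your own. Each camera call takes 0.05 s, during which the arm holds its last target. There are 200 camera calls.

## Working session

There is one attempt and no reset: what is moved stays moved. The work goes in short steps, Python scripts to look and compute and a shell command to move; the robot and the scene stay as the last step left them, time stands still between calls to the robot, and variables do not carry over. Pictures are saved under pics/ and viewed, at most 10 in all, crops included, and the job is handed in when it is done.

```bash
ls; mkdir -p pics
python3 - <<'E'
from plant import monitor, viewer, env
import cv2
o=monitor.get_obs(); print({k:o[k] for k in o}); print(env.grasp_offset)
for n in("scene","top"):
    c=viewer.capture(n); cv2.imwrite(f"pics/{n}0.png",c["color"]); print(c["camera_matrix"],c["extrinsics"])
E
```

```text
pics
{'time': 0.0, 'q': array([-1.39708418e+00,  2.21228928e-01,  1.52764376e+00,  1.30940212e-05,
        1.39470485e+00, -1.26111109e-01]), 'qvel': array([-0.00155941,  0.00086631,  0.00019871,  0.00144602, -0.00045378,
        0.00059788]), 'effort': array([ 1.50034277e-03, -4.94604850e+01, -3.87377858e+01,  6.99569844e-02,
        5.70146414e-02, -1.21343219e-04]), 'ee_pos': array([ 184.47728618, -596.48571375,  221.4182555 ]), 'eef_rot': array([-3.10439561e+00, -4.68899236e-01,  5.39244308e-05]), 'force': array([-0.13073351,  0.45188287, -0.0070494 ]), 'wrist_torque': array([-0.03466004,  0.02391272, -0.0080491 ]), 'grasp_force': 0.0, 'gripper_width': 86.66388387420723}
18.700000000000003
[[447.08610618   0.         308.17179007]
 [  0.         447.08610618 236.45728028]
 [  0.           0.           1.        ]] [[-4.91962253e-01  8.70385636e-01  2.00495730e-02  3.19140582e+02]
 [ 4.68636862e-01  2.84152177e-01 -8.36443084e-01 -2.28524771e+02]
 [-7.33725175e-01 -4.02102455e-01 -5.47686938e-01  1.30744307e+03]
 [ 0.00000000e+00  0.00000000e+00  0.00000000e+00  1.00000000e+00]]
[[506.8572625    0.         322.01805422]
 [  0.         506.8572625  254.62603968]
 [  0.           0.           1.        ]] [[-9.87391080e-04 -9.99599581e-01 -2.82790143e-02  4.70724681e+00]
 [-9.92639803e-01  4.40432850e-03 -1.21024064e-01  6.21704138e+02]
 [ 1.21100154e-01  2.79513771e-02 -9.92246680e-01  1.00053139e+03]
 [ 0.00000000e+00  0.00000000e+00  0.00000000e+00  1.00000000e+00]]
```

View pics/scene0.png

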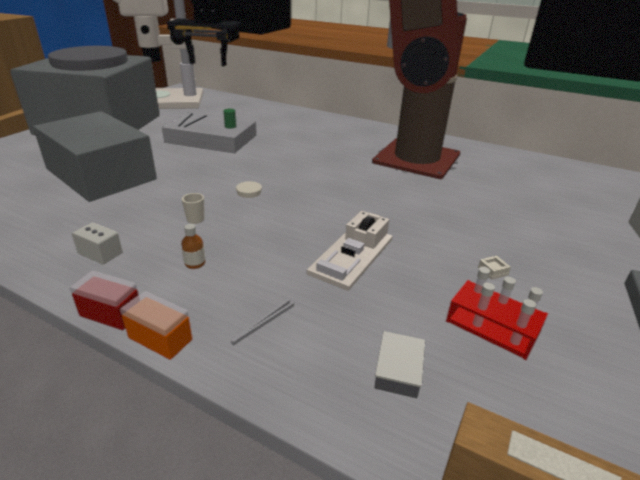

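View pics/top0.png

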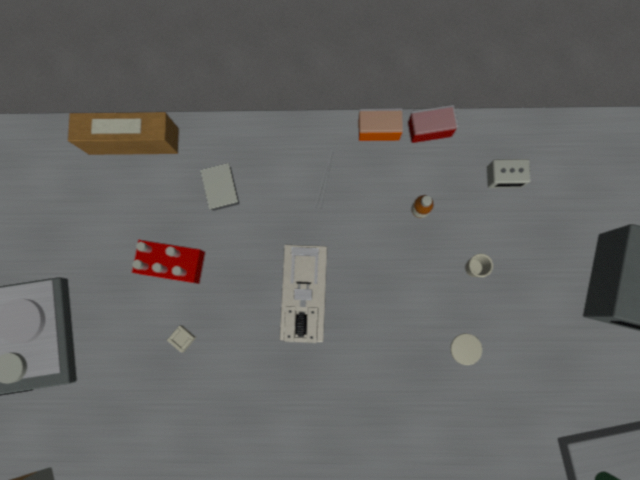

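The scene view shows the dish at about (494,267), next to the red rack, and the stage at about (350,255). In the top view the dish is at (180,338) and the stage spans (281–326, 245–342) with the wheel at (301,324). Next I'll get contours and triangulate.

```bash
cat > h.py <<'E'
import numpy as np, cv2
from plant import monitor, viewer, env
def proj(c,P):
    P=np.atleast_2d(P); X=P@c["extrinsics"][:3,:3].T+c["extrinsics"][:3,3]; u=X@c["camera_matrix"].T; return u[:,:2]/u[:,2:]
def ray(c,uv):
    R=c["extrinsics"][:3,:3];t=c["extrinsics"][:3,3]
    d=R.T@np.linalg.solve(c["camera_matrix"],[uv[0],uv[1],1.]); return -R.T@t,d
def onplane(c,uv,z):
    o,d=ray(c,uv); return o+d*(z-o[2])/d[2]
def tri(c1,p1,c2,p2):
    M=lambda c:c["camera_matrix"]@c["extrinsics"][:3]
    X=cv2.triangulatePoints(M(c1),M(c2),np.float64(p1).reshape(2,1),np.float64(p2).reshape(2,1)); return (X[:3]/X[3]).ravel()
def state():
    o=monitor.get_obs(); print("t",round(o["time"],2),"pos",o["ee_pos"].round(1),"rot",o["eef_rot"].round(4),"F",o["force"].round(2),"w",round(o["gripper_width"],1),"g",o["grasp_force"],"q",o["q"].round(2)); return o
def white(img,lo=110,sat=60):
    h=cv2.cvtColor(img,cv2.COLOR_BGR2HSV); return ((h[...,2]>lo)&(h[...,1]<sat)).astype(np.uint8)*255
E
python3 - <<'E'
from h import *
T=viewer.capture("top");S=viewer.capture("scene")
def crop(c,x0,y0,w,h,k): return cv2.resize(c["color"][y0:y0+h,x0:x0+w],None,fx=k,fy=k,interpolation=cv2.INTER_CUBIC)
a=crop(T,270,235,70,120,5); b=crop(S,300,200,100,90,4); d=crop(T,150,310,60,60,4); e=crop(S,460,240,80,60,4)
out=np.zeros((600,800,3),np.uint8)
out[:600,:350]=a; out[:360,350:750]=b; out[360:600,350:590]=d; e=cv2.resize(e,(210,158)); out[360:518,590:800]=e
cv2.imwrite("pics/crop1.png",out)
for c,(x0,y0,x1,y1) in((T,(150,310,210,370)),(S,(465,245,525,285)),(T,(265,230,345,355))):
    sub=c["color"][y0:y1,x0:x1]; g=sub.astype(int); print(sub[0,0],sub.reshape(-1,3).max(0))
    # warm white vs bluish bench: R-B
    m=((g[...,2]-g[...,0]>2)&(g[...,2]>105)).astype(np.uint8)
    cs,_=cv2.findContours(m,cv2.RETR_EXTERNAL,cv2.CHAIN_APPROX_NONE)
    k=max(cs,key=cv2.contourArea); r=cv2.minAreaRect(k); print(cv2.contourArea(k),r,(cv2.boxPoints(r)+[x0,y0]).round(1).tolist())
    ap=cv2.approxPolyDP(cv2.convexHull(k),3,True).reshape(-1,2)+[x0,y0];print(ap.tolist())
E
```

```text
[109 110 107] [133 148 149]
405.5 ((30.30327606201172, 29.33606719970703), (21.89430809020996, 20.870014190673828), 39.80556869506836) [[165.2, 340.3], [178.6, 324.3], [195.4, 338.3], [182.0, 354.4]]
[[178, 326], [195, 338], [183, 352], [167, 341]]
[139 139 140] [172 188 197]
818.5 ((25.5, 23.0), (51.0, 32.0), 0.0) [[465.0, 284.0], [465.0, 252.0], [516.0, 252.0], [516.0, 284.0]]
[[516, 278], [514, 284], [465, 284], [476, 259], [496, 252], [508, 262]]
[109 109 106] [149 158 159]
4120.0 ((38.29808807373047, 63.58879470825195), (44.25471878051758, 97.917724609375), 2.8271243572235107) [[278.8, 341.4], [283.6, 243.6], [327.8, 245.8], [323.0, 343.6]]
[[326, 246], [323, 340], [280, 340], [284, 245]]
```

View pics/crop1.png

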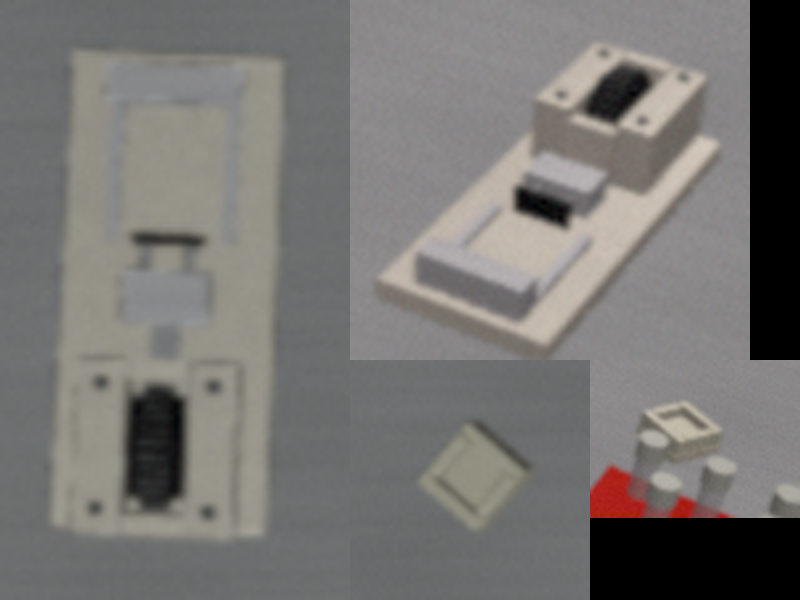

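The crops show the stage with its jaw end toward the robot, wheel at (155,445), pad at (168,239) and stop at (172,80). The dish is turned about 45°. I'll triangulate the screws, plate corners and dish top corners.

Run:
```python
from h import *
T=viewer.capture("top");S=viewer.capture("scene")
def pr(n,t,s):
    X=tri(T,t,S,s); print(n,X.round(1),"reproj",(proj(T,X)-t).round(1),(proj(S,X)-s).round(1)); return X
A=[pr("fl",(290,311.6),(373,230.25)),pr("fr",(312.6,312.2),(352.75,223.5)),pr("nl",(289,336.6),(383.25,219.25)),pr("nr",(311.6,337.4),(363,213.25))]
print("slot",np.mean(A,0).round(1))
pr("plate fl",(284.6,245),(348.7,288)); pr("plate fr",(327,246.6),(307,270.5))
dt=[(180.2,324.6),(195.8,337.5),(181.5,352.5),(167,340.5)]; ds=[(509.5,269),(491.2,273.1),(479.8,259),(495.4,256.4)]
for k in range(4):
    D=[tri(T,dt[i],S,ds[(i+k)%4]) for i in range(4)]
    e=max(np.abs(proj(T,d)-t).max() for d,t in zip(D,dt)); print(k,e.round(1),np.round(D,0).tolist() if e<4 else"")
print("dish rays z=20",[onplane(T,p,20)[:2].round(1).tolist() for p in dt])
print([onplane(S,p,20)[:2].round(1).tolist() for p in ds])
print("slot rays z48",np.mean([onplane(T,p,48) for p in[(290,311.6),(312.6,312.2),(289,336.6),(311.6,337.4)]],0))
pl=[(284.6,245.2),(327.2,246.5),(323.3,341.8),(280.2,339.6)]
P=np.array([onplane(T,p,12)[:2] for p in pl]);print("plate12",P.round(1))
st=lambda x,y:(270+x/5,235+y/5)
for n,p,z in(("stopL",(104,100),42),("stopR",(241,100),42),("padL",(131,238),27),("padR",(206,241),27),("jawL",(121,272),30),("jawR",(211,270),30),("railL in",(127,230),16),("railL in far",(127,105),16),("railR in",(223,240),16),("railR in far",(226,105),16)):
    print(n,onplane(T,st(*p),z)[:2].round(1))
```

```text
fl [506.   66.4  47.5] reproj [[ 0.3 -0.1]] [[0.5 0. ]]
fr [504.6  21.4  48. ] reproj [[ 0.2 -0.1]] [[0.2 0. ]]
nl [456.4  68.2  47.9] reproj [[ 0.2 -0.1]] [[0.3 0. ]]
nr [454.9  22.9  47.6] reproj [[ 0.4 -0.2]] [[0.5 0. ]]
slot [480.5  44.7  47.8]
plate fl [646.6  82.5   7.4] reproj [[ 0.3 -0.1]] [[0.5 0. ]]
plate fr [642.3  -6.6   8.5] reproj [[-0.1  0. ]] [[-0.1 -0. ]]
0 6.6 
1 0.9 [[480.0, 296.0, 15.0], [453.0, 265.0, 19.0], [423.0, 292.0, 17.0], [447.0, 323.0, 14.0]]
2 7.8 
3 12.9 
dish rays z=20 [[479.6, 296.8], [453.3, 263.5], [422.8, 292.2], [447.1, 323.1]]
[[457.5, 321.6], [488.2, 294.4], [453.6, 266.9], [429.0, 291.3]]
slot rays z48 [480.24666645  45.28487889  48.        ]
plate12 [[645.2  82.7]
 [642.   -7.2]
 [444.2   1.3]
 [448.7  90.2]]
stopL [620.7  66.7]
stopR [620.5  10.7]
padL [565.2  56.6]
padR [563.9  25.7]
jawL [551.1  60.4]
jawR [551.8  23.4]
railL in [569.3  59.1]
railL in far [621.7  59.4]
railR in [565.   19.1]
railR in far [621.5  17.9]
```

```bash
cat >> h.py <<'E'
from scipy.spatial.transform import Rotation as Ro
def plan(x,y,z,yy,base=None):
    """shift (cm, tool axes) and turn from measured pose to TCP x,y,z pointing down, tool y axis at angle yy deg"""
    o=monitor.get_obs(); R=Ro.from_rotvec(o["eef_rot"]); p=o["ee_pos"] if base is None else base
    a=np.radians(yy); ya=np.array([np.cos(a),np.sin(a),0]); za=np.array([0,0,-1.]); G=Ro.from_matrix(np.c_[np.cross(ya,za),ya,za])
    d=R.inv().apply(np.array([x,y,z])-p)/10; r=(R.inv()*G).as_rotvec(); print("plan",d.round(3).tolist(),r.round(4).tolist(),"rows",round(max(np.linalg.norm(d)/4.17,np.degrees(np.linalg.norm(r))/7.16),1))
NEST=np.array([602.2,40.2]);YAW=-0.038;SLOT=np.array([480.3,45.0])
E
python3 -c "
from h import *
plan(420,-190,200,-40);plan(452,294,110,-40)"; python3 -m creep --help | head -20
```

```text
plan [34.513, -31.921, 2.238] [-0.0006, -0.0003, -0.5729] rows 11.3
plan [51.863, -77.211, 11.27] [-0.0006, -0.0003, -0.5729] rows 22.5invalid input: not JSON, or not a number
```

```bash
python3 -m creep '[[[34.5,-31.9,2.2,0,0,-0.573,1],[34.5,-31.9,2.2,0,0,-0.573,1],[34.5,-31.9,2.2,0,0,-0.573,1],[34.5,-31.9,2.2,0,0,-0.573,1],[34.5,-31.9,2.2,0,0,-0.573,1],[34.5,-31.9,2.2,0,0,-0.573,1],[34.5,-31.9,2.2,0,0,-0.573,1],[34.5,-31.9,2.2,0,0,-0.573,1]]]'; python3 -c "
from h import *
state();plan(452,294,110,-40)"
```

```text
time: 0.97
ee_pos: [351.9, -307.1, 207.0]
eef_rot: [2.847, 1.327, 0.0]
force: [0.4, 0.3, 0.2]
gripper_width: 87.1
grasp_force: 0.0
t 0.97 pos [ 351.9 -307.1  207. ] rot [2.8469e+00 1.3270e+00 4.0000e-04] F [0.4  0.32 0.24] w 87.1 g 0.0 q [-0.89 -0.16  1.94  0.    1.36 -0.19]
plan [52.475, -30.996, 9.68] [0.0007, 0.0, -0.0003] rows 14.8
```

```bash
python3 -m creep '[[[52.5,-31,9.7,0,0,0,1],[52.5,-31,9.7,0,0,0,1],[52.5,-31,9.7,0,0,0,1],[52.5,-31,9.7,0,0,0,1],[52.5,-31,9.7,0,0,0,1],[52.5,-31,9.7,0,0,0,1],[52.5,-31,9.7,0,0,0,1],[52.5,-31,9.7,0,0,0,1]]]'; python3 -c "
from h import *
plan(452,294,110,-40)"
```

```text
time: 1.63
ee_pos: [405.3, 17.8, 154.7]
eef_rot: [2.847, 1.327, 0.002]
force: [-0.1, -1.2, -0.7]
gripper_width: 86.8
grasp_force: 0.0
plan [24.157, -14.19, 4.471] [0.0013, -0.0007, -0.0001] rows 6.8
```

```bash
python3 -m creep '[[[24.2,-14.2,4.5,0,0,0,1],[24.2,-14.2,4.5,0,0,0,1],[24.2,-14.2,4.5,0,0,0,1],[24.2,-14.2,4.5,0,0,0,1],[24.2,-14.2,4.5,0,0,0,1],[24.2,-14.2,4.5,0,0,0,1],[24.2,-14.2,4.5,0,0,0,1],[24.2,-14.2,4.5,0,0,0,1]]]'
python3 - <<'E'
from h import *
state()
S=viewer.capture("scene");T=viewer.capture("top")
plan(452,294,7,-40)
k=4
a=cv2.resize(S["color"][180:300,430:530],None,fx=k,fy=k); b=cv2.resize(T["color"][290:390,130:230],None,fx=k,fy=k)
out=np.zeros((480,800,3),np.uint8); out[:,:400]=a; out[:400,400:]=b; cv2.imwrite("pics/p2.png",out)
E
```

```text
time: 2.3
ee_pos: [451.7, 297.5, 108.4]
eef_rot: [-2.843, -1.333, -0.0]
force: [-0.2, -0.7, 1.0]
gripper_width: 86.8
grasp_force: 0.0
t 2.3 pos [451.7 297.5 108.4] rot [-2.8428e+00 -1.3327e+00 -3.0000e-04] F [-0.22 -0.71  0.96] w 86.8 g 0.0 q [0.44 0.13 1.85 0.   1.16 1.13]
plan [0.102, 0.005, 10.188] [-0.0004, 0.0015, 0.0029] rows 2.4
```

View pics/p2.png

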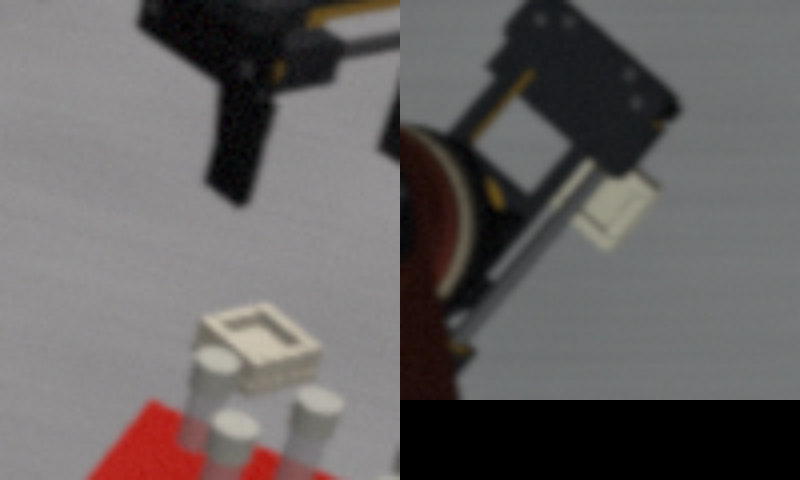

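The dish sits below the open fingers at about (255,345) in the left crop, and the jaws line up with its sides. Descending and closing.

```bash
python3 -m creep '[[[0.1,0,4,0,0,0,1],[0.1,0,7,0,0,0,1],[0.1,0,9,0,0,0,1],[0.1,0,10.1,0,0,0,1],[0.1,0,10.1,0,0,0,1],[0.1,0,10.1,0,0,0,1]]]'; python3 -c "
from h import *
state();plan(452,294,7,-40)"
```

```text
time: 2.9
ee_pos: [453.0, 292.5, 9.1]
eef_rot: [2.848, 1.326, -0.0]
force: [-0.1, 0.7, 0.4]
gripper_width: 87.3
grasp_force: 0.0
t 2.9 pos [453.  292.5   9.1] rot [ 2.8478e+00  1.3263e+00 -2.0000e-04] F [-0.13  0.68  0.45] w 87.3 g 0.0 q [ 0.43  0.28  1.9  -0.    0.96  1.13]
plan [0.05, -0.177, 0.209] [0.0, 0.0001, -0.001] rows 0.1
```

```bash
python3 -m creep '[[[0,0,0.15,0,0,0,0.6],[0,0,0.15,0,0,0,0.45],[0,0,0.15,0,0,0,0.35],[0,0,0.15,0,0,0,0.3],[0,0,0.15,0,0,0,0.3],[0,0,0.15,0,0,0,0.3],[0,0,0.15,0,0,0,0.3],[0,0,0.15,0,0,0,0.3]]]'; python3 -c "
from h import *
state()"
```

```text
time: 3.57
ee_pos: [452.6, 293.3, 7.1]
eef_rot: [-2.847, -1.328, 0.0]
force: [-0.8, 0.6, 0.5]
gripper_width: 41.6
grasp_force: 0.3
t 3.57 pos [452.6 293.3   7.1] rot [-2.847e+00 -1.328e+00  1.000e-04] F [-0.83  0.56  0.45] w 41.6 g 0.28968024758796673 q [0.43 0.28 1.9  0.   0.96 1.13]
```

```bash
python3 -m creep '[[[0,0,0,0,0,0,0.25],[0,0,0,0,0,0,0.25],[0,0,0,0,0,0,0.25],[0,0,-1,0,0,0,0.25],[0,0,-3,0,0,0,0.25],[0,0,-6,0,0,0,0.25],[0,0,-8,0,0,0,0.25],[0,0,-8,0,0,0,0.25]]]'; python3 -c "
from h import *
state();plan(*NEST,85,-92.2)"
```

```text
time: 4.23
ee_pos: [456.2, 294.8, 92.8]
eef_rot: [2.847, 1.328, 0.014]
force: [1.3, 1.1, -0.3]
gripper_width: 39.6
grasp_force: 30.0
t 4.23 pos [456.2 294.8  92.8] rot [2.8469 1.3279 0.0141] F [ 1.34  1.15 -0.32] w 39.6 g 29.99981333501637 q [ 0.43  0.15  1.86 -0.    1.12  1.13]
plan [-10.128, 27.543, 0.805] [0.0, -0.0093, 0.9113] rows 7.3
```

```bash
python3 -c "
from h import *
plan(596.2,40.4,70,-92.2)"; python3 -m creep '[[[-3,7,0,0,0,0.2,0.25],[-6,14,0.4,0,0,0.4,0.25],[-8,19,0.8,0,0,0.55,0.25],[-9.5,23,1,0,0,0.7,0.25],[-10.5,26,1.2,0,0,0.85,0.25],[-10.5,27.2,1.2,0,0,0.911,0.25],[-10.5,27.2,1.2,0,0,0.911,0.25],[-10.5,27.2,1.2,0,0,0.911,0.25]]]'; python3 -c "
from h import *
state();plan(596.2,40.4,45,-92.2)"
```

```text
plan [-10.51, 27.065, 2.301] [0.0, -0.0093, 0.9113] rows 7.3
time: 4.9
ee_pos: [596.9, 31.2, 75.1]
eef_rot: [3.138, -0.078, 0.005]
force: [-1.2, -0.3, -0.2]
gripper_width: 39.8
grasp_force: 30.0
t 4.9 pos [596.9  31.2  75.1] rot [ 3.1378 -0.0783  0.0045] F [-1.2  -0.35 -0.22] w 39.8 g 29.99953064136207 q [-0.08  0.3   1.72 -0.    1.12  1.54]
plan [-0.127, -0.928, 3.004] [0.0027, -0.0029, -0.0115] rows 0.8
```

```bash
python3 -m creep '[[[-0.1,-0.5,1,0,0,-0.01,0.25],[-0.1,-0.9,2,0,0,-0.01,0.25],[-0.1,-0.9,3,0,0,-0.01,0.25],[-0.1,-0.9,3,0,0,-0.01,0.25],[-0.1,-0.9,3,0,0,-0.01,0.25]]]'
python3 - <<'E'
from h import *
S=viewer.capture("scene");T=viewer.capture("top")
for i in range(3): o=state(); viewer.capture("top")
plan(596.2,40.4,45,-92.2)
a=cv2.resize(S["color"][200:300,290:400],None,fx=5,fy=5,interpolation=cv2.INTER_CUBIC)
b=cv2.resize(T["color"][230:350,275:335],None,fx=4,fy=4,interpolation=cv2.INTER_CUBIC)
out=np.zeros((500,790,3),np.uint8); out[:,:550]=a; out[:480,550:]=b; cv2.imwrite("pics/p3.png",out)
E
```

```text
time: 5.32
ee_pos: [591.0, 48.5, 43.3]
eef_rot: [-3.141, 0.04, 0.006]
force: [-0.1, 0.5, -0.8]
gripper_width: 39.9
grasp_force: 30.0
t 5.42 pos [592.7  48.   45. ] rot [-3.1413e+00  4.1300e-02  4.0000e-04] F [ 1.16 -0.65 -1.53] w 39.6 g 29.99990986660123 q [-0.05  0.34  1.74  0.    1.06  1.55]
t 5.47 pos [593.1  47.7  45.5] rot [ 3.1412e+00 -4.1900e-02  1.0000e-03] F [ 0.93 -0.34 -0.88] w 40.0 g 29.999827416613698 q [-0.05  0.34  1.74 -0.    1.06  1.55]
t 5.52 pos [593.4  47.5  45.7] rot [ 3.1412e+00 -4.2600e-02  1.8000e-03] F [ 0.3  -0.07 -0.5 ] w 40.0 g 29.999851109459996 q [-0.05  0.34  1.74 -0.    1.06  1.55]
plan [0.296, 0.685, 0.081] [0.0001, -0.0013, 0.011] rows 0.2
```

View pics/p3.png

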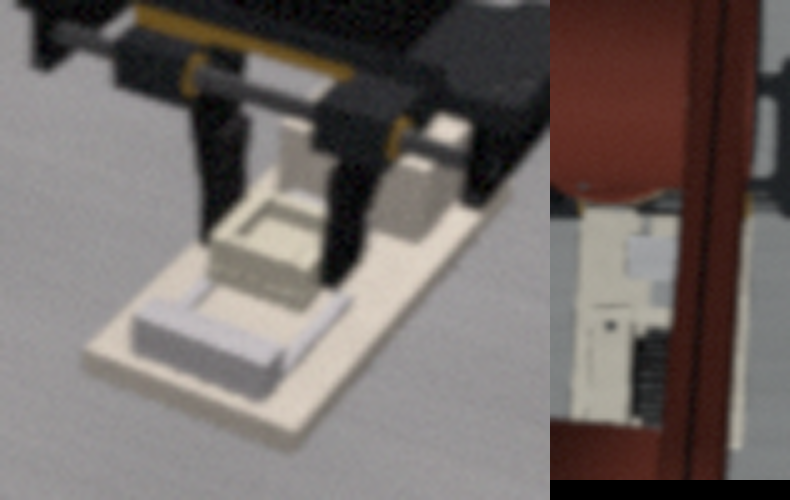

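The dish is held level above the nest; front face at about (265,270), stop at (205,350). It sits to the +y side by 7 mm, and the arm is still settling. I'll correct this and lower to just above the rails.

```bash
python3 -m creep '[[[0.2,0.4,0.5,0,0,0.01,0.25],[0.3,0.7,1,0,0,0.01,0.25],[0.3,0.7,1.5,0,0,0.01,0.25],[0.3,0.7,1.8,0,0,0.01,0.25],[0.3,0.7,1.8,0,0,0.01,0.25],[0.3,0.7,1.8,0,0,0.01,0.25],[0.3,0.7,1.8,0,0,0.01,0.25],[0.3,0.7,1.8,0,0,0.01,0.25]]]'
python3 - <<'E'
from h import *
S=viewer.capture("scene")
state();plan(596.2,40.4,20,-92.2)
cv2.imwrite("pics/p4.png",cv2.resize(S["color"][220:295,300:400],None,fx=8,fy=8,interpolation=cv2.INTER_CUBIC))
# predictions from current estimate
c,s=np.cos(YAW),np.sin(YAW); n=NEST
W=lambda x,y,z:np.array([n[0]+c*(x-42)-s*y,n[1]+s*(x-42)+c*y,z])
px=lambda P:((proj(S,P)[0]-[300,220])*8+3.5).round(0).tolist()
for y in(-21.5,21.5):
  for x in(30,60): print("rail in",x,y,px(W(x,y,16)))
for y in(-28,28): print("stop top face",y,px(W(62,y,30)))
E
```

```text
time: 6.23
ee_pos: [596.0, 40.0, 27.3]
eef_rot: [-3.141, 0.06, -0.001]
force: [0.1, 0.0, -1.6]
gripper_width: 39.8
grasp_force: 30.0
t 6.28 pos [596.   40.   27.4] rot [-3.141e+00  5.990e-02 -8.000e-04] F [ 0.85  0.47 -0.71] w 39.9 g 29.99989779666066 q [-0.06  0.37  1.74  0.    1.03  1.54]
plan [0.019, -0.042, 0.736] [-0.0, -0.0005, 0.0003] rows 0.2
rail in 30 -21.5 [261.0, 301.0]
rail in 60 -21.5 [199.0, 364.0]
rail in 30 21.5 [421.0, 360.0]
rail in 60 21.5 [362.0, 426.0]
stop top face -28 [173.0, 310.0]
stop top face 28 [387.0, 391.0]
```

View pics/p4.png

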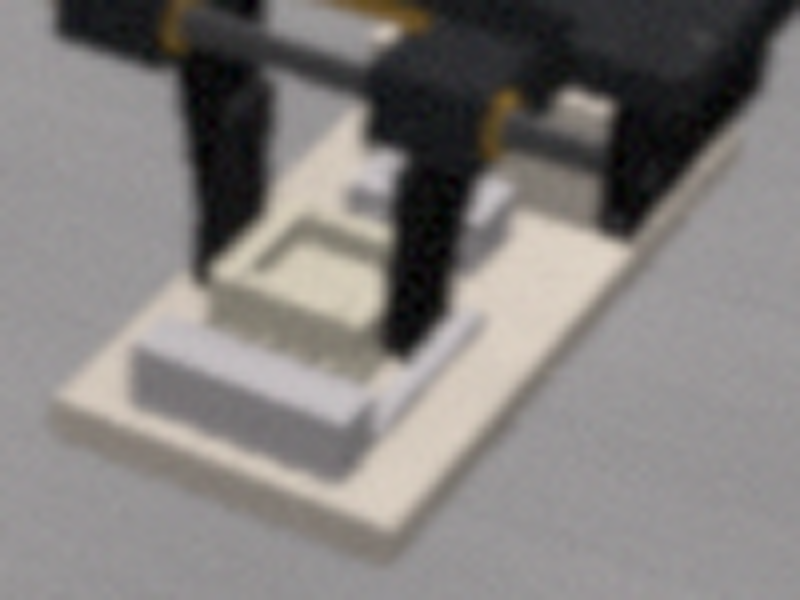

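The dish is level above the nest. Its front-left top corner is at (212,285), the stop's corners are near (135,345) and (365,418), and the plate corners are at (58,398) and (390,530). I'll compare these with the predicted positions.

Run:
```python
from h import *
S=viewer.capture("scene"); o=state()
n=np.array([596.0,40.0])
def F(n,x0):
    c,s=np.cos(YAW),np.sin(YAW)
    return lambda x,y,z:np.array([n[0]+c*(x-x0)-s*y,n[1]+s*(x-x0)+c*y,z])
px=lambda P:((proj(S,P)[0]-[300,220])*8+3.5).round(0).tolist()
W=F(NEST,42); D=F(n,0)
print("plate r",px(W(85,45,12)),"l",px(W(85,-45,12)))
print("dish front top l",px(D(20,-20,40)),"r",px(D(20,20,40)),"back l",px(D(-20,-20,40)),"bot l",px(D(20,-20,20)))
print("stage +y 2mm, +x 2mm shift",px(W(87,45,12)),px(W(85,47,12)))
for z in(30,42):
  for x in (62,74): print("stop",z,x,px(W(x,-28,z)),px(W(x,28,z)))
g=S["color"][220:295,300:400];
```

```text
t 6.33 pos [596.   40.   27.4] rot [ 3.141e+00 -5.980e-02  9.000e-04] F [-0.42 -0.13 -1.21] w 39.8 g 29.999771928414702 q [-0.06  0.37  1.74  0.    1.03  1.54]
plate r [402.0, 534.0] l [57.0, 398.0]
dish front top l [216.0, 273.0] r [370.0, 329.0] back l [299.0, 192.0] bot l [213.0, 342.0]
stage +y 2mm, +x 2mm shift [398.0, 539.0] [410.0, 537.0]
stop 30 62 [173.0, 310.0] [387.0, 391.0]
stop 30 74 [147.0, 336.0] [363.0, 418.0]
stop 42 62 [175.0, 268.0] [391.0, 348.0]
stop 42 74 [148.0, 294.0] [366.0, 375.0]
```

Vision and robot frame agree to about 1–2 mm, so I'll lower by feel: contact at TCP z≈23 would mean the rail, and z≈19 the floor.

```bash
python3 -m creep '[[[0,0,0.2,0,0,0,0.25],[0,0,0.4,0,0,0,0.25],[0,0,0.5,0,0,0,0.25],[0,0,0.5,0,0,0,0.25],[0,0,0.5,0,0,0,0.25]]]'; python3 -c "
from h import *
state()"; python3 -m creep '[[[0,0,0.05,0,0,0,0.25],[0,0,0.1,0,0,0,0.25],[0,0,0.1,0,0,0,0.25],[0,0,0.1,0,0,0,0.25]]]'; python3 -c "
from h import *
state()"
```

```text
time: 6.75
ee_pos: [595.6, 39.9, 21.9]
eef_rot: [-3.141, 0.06, 0.001]
force: [-0.4, 0.5, -1.2]
gripper_width: 39.8
grasp_force: 30.0
t 6.75 pos [595.6  39.9  21.9] rot [-3.141e+00  6.000e-02  7.000e-04] F [-0.43  0.49 -1.22] w 39.8 g 29.9997715651989 q [-0.07  0.38  1.74  0.    1.02  1.54]
time: 7.08
ee_pos: [595.8, 39.9, 21.1]
eef_rot: [-3.141, 0.06, 0.0]
force: [0.2, -0.5, -0.4]
gripper_width: 39.7
grasp_force: 30.0
t 7.08 pos [595.8  39.9  21.1] rot [-3.141  0.06   0.   ] F [ 0.23 -0.52 -0.4 ] w 39.7 g 29.99991157092154 q [-0.07  0.38  1.74  0.    1.02  1.54]
```

```bash
python3 -m creep '[[[0,0,0.05,0,0,0,0.25],[0,0,0.1,0,0,0,0.25],[0,0,0.1,0,0,0,0.25],[0,0,0.1,0,0,0,0.25]]]'|sed -n 2,4p; python3 -m creep '[[[0,0,0.05,0,0,0,0.25],[0,0,0.1,0,0,0,0.25],[0,0,0.1,0,0,0,0.25],[0,0,0.1,0,0,0,0.25]]]'|sed -n 2,4p
```

```text
ee_pos: [595.7, 39.9, 20.0]
eef_rot: [-3.141, 0.06, 0.0]
force: [-0.1, 0.1, -0.3]
ee_pos: [595.8, 39.9, 19.1]
eef_rot: [-3.141, 0.06, -0.0]
force: [0.1, 0.2, 0.0]
```

```bash
python3 -m creep '[[[0,0,0.05,0,0,0,0.25],[0,0,0.07,0,0,0,0.25],[0,0,0.07,0,0,0,0.25],[0,0,0.07,0,0,0,0.25]]]'|sed -n 2,4p; python3 -m creep '[[[0,0,0.05,0,0,0,0.25],[0,0,0.07,0,0,0,0.25],[0,0,0.07,0,0,0,0.25],[0,0,0.07,0,0,0,0.25]]]'|sed -n 2,4p
```

```text
ee_pos: [595.8, 39.9, 19.1]
eef_rot: [3.141, -0.06, -0.0]
force: [-2.6, -0.5, 6.0]
ee_pos: [595.9, 39.9, 19.1]
eef_rot: [3.141, -0.06, -0.0]
force: [-5.7, -0.5, 10.4]
```

```bash
python3 -m creep '[[[0,0,-0.1,0,0,0,0.25],[0,0,-0.1,0,0,0,0.25],[0,0,-0.1,0,0,0,0.5],[0,0,-0.1,0,0,0,0.6],[0,0,-0.1,0,0,0,0.7],[0,0,-0.1,0,0,0,0.7],[0,0,-0.1,0,0,0,0.7],[0,0,-0.1,0,0,0,0.7]]]'; python3 -m creep '[[[0,0,-1,0,0,0,0.7],[0,0,-3,0,0,0,0.7],[0,0,-6,0,0,0,0.7],[0,0,-8,0,0,0,0.7],[0,0,-10,0,0,0,0],[0,0,-10,0,0,0,0]]]'; python3 -c "
from h import *
plan(SLOT[0]-8,SLOT[1]+.3,110,-92.2)"
```

```text
time: 9.08
ee_pos: [595.7, 39.9, 18.5]
eef_rot: [-3.141, 0.06, 0.0]
force: [0.5, -0.8, 0.8]
gripper_width: 60.2
grasp_force: 0.0
time: 9.58
ee_pos: [599.2, 39.8, 124.8]
eef_rot: [3.141, -0.06, 0.014]
force: [0.8, -0.8, 0.3]
gripper_width: 53.9
grasp_force: 0.0
plan [-12.717, -0.068, 1.363] [0.0002, -0.0089, 0.0003] rows 3.1
```

```bash
python3 -m creep '[[[-3,0,0,0,0,0,0],[-6,0,0,0,0,0,0],[-9,0,0.5,0,0,0,0],[-11.5,0,1.5,0,0,0,0],[-12.6,0,3,0,0,0,0],[-12.6,0,4.2,0,0,0,0],[-12.6,0,4.2,0,0,0,0],[-12.6,0,4.2,0,0,0,0]]]'
python3 - <<'E'
from h import *
S=viewer.capture("scene");T=viewer.capture("top")
state();plan(SLOT[0]-9,SLOT[1]+.3,64,-92.2)
a=cv2.resize(S["color"][205:295,300:400],None,fx=5,fy=5,interpolation=cv2.INTER_CUBIC)
b=cv2.resize(T["color"][235:345,275:335],None,fx=4.5,fy=4.5,interpolation=cv2.INTER_CUBIC)
out=np.zeros((500,780,3),np.uint8); out[:450,:500]=a; out[:495,500:770]=b; cv2.imwrite("pics/p5.png",out)
E
```

```text
time: 10.25
ee_pos: [469.3, 44.8, 76.3]
eef_rot: [-3.141, 0.06, 0.002]
force: [0.0, 0.7, 0.2]
gripper_width: 4.0
grasp_force: 0.0
t 10.35 pos [470.8  44.6  77.5] rot [ 3.1409e+00 -6.0000e-02  2.1000e-03] F [-0.12  0.26 -0.46] w 1.5 g 0.0 q [-0.07  0.02  2.04 -0.    1.08  1.54]
plan [0.042, -0.068, 1.35] [0.0001, -0.0013, 0.0002] rows 0.3
```

View pics/p5.png

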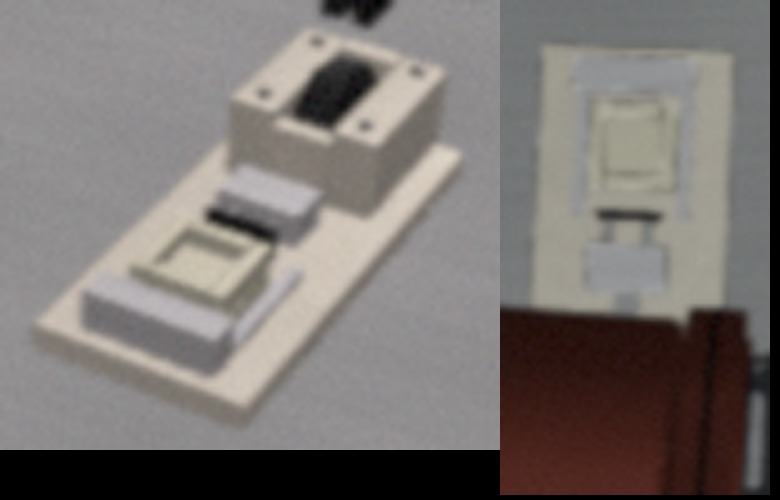

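The dish stands flat in the nest (top crop, about (633,143)) between the rails, about 5 mm off the stop and 7 mm from the pad at (628,215). Now I'll find the wheel by touch.

```bash
python3 -m creep '[[[0,-0.05,0.6,0,0,0,0],[0,-0.05,1.2,0,0,0,0],[0,-0.05,1.5,0,0,0,0],[0,-0.05,1.5,0,0,0,0],[0,-0.05,1.5,0,0,0,0],[0,-0.05,1.5,0,0,0,0]]]'|sed -n 1,5p; python3 -m creep '[[[0,0,0.1,0,0,0,0],[0,0,0.2,0,0,0,0],[0,0,0.2,0,0,0,0],[0,0,0.2,0,0,0,0]]]'|sed -n 2,4p
```

```text
time: 10.85
ee_pos: [469.9, 45.2, 61.6]
eef_rot: [3.141, -0.06, -0.0]
force: [0.1, -0.6, -0.6]
gripper_width: 0.5
ee_pos: [469.9, 45.2, 59.7]
eef_rot: [3.141, -0.06, -0.0]
force: [-0.6, 0.6, -0.6]
```

```bash
python3 -m creep '[[[0,0,0.1,0,0,0,0],[0,0,0.15,0,0,0,0],[0,0,0.15,0,0,0,0],[0,0,0.15,0,0,0,0]]]'|sed -n 2,4p
```

```text
ee_pos: [469.8, 45.2, 58.1]
eef_rot: [3.141, -0.06, -0.0]
force: [-0.7, 0.6, -0.1]
```

```bash
python3 -m creep '[[[0.1,0,0.05,0,0,0,0],[0.2,0,0.12,0,0,0,0],[0.2,0,0.12,0,0,0,0],[0.2,0,0.12,0,0,0,0]]]'|sed -n 2,4p; python3 -m creep '[[[0,0,0.05,0,0,0,0],[0,0,0.12,0,0,0,0],[0,0,0.12,0,0,0,0],[0,0,0.12,0,0,0,0]]]'|sed -n 2,4p
```

```text
ee_pos: [471.9, 45.1, 56.9]
eef_rot: [-3.141, 0.06, 0.0]
force: [-0.6, -0.9, -0.7]
ee_pos: [471.9, 45.2, 55.9]
eef_rot: [3.141, -0.06, -0.0]
force: [-1.4, 0.5, 3.1]
```

```bash
python3 -m creep '[[[0,0,0.05,0,0,0,0],[0,0,0.12,0,0,0,0],[0,0,0.12,0,0,0,0],[0,0,0.12,0,0,0,0]]]'|sed -n 2,4p
```

```text
ee_pos: [471.6, 45.2, 54.7]
eef_rot: [3.141, -0.06, -0.001]
force: [-3.2, -0.4, 5.2]
```

```bash
python3 -m creep '[[[0,0,0.05,0,0,0,0],[0,0,0.08,0,0,0,0],[0,0,0.08,0,0,0,0],[0.2,0,0.08,0,0,0,0],[0.4,0,0.08,0,0,0,0],[0.6,0,0.08,0,0,0,0],[0.6,0,0.08,0,0,0,0]]]'|sed -n 2,4p
python3 - <<'E'
from h import *
T=viewer.capture("top"); cv2.imwrite("pics/t1.png",T["color"])
c=T["color"][250:305,300:306].mean((1,2)); print(c.round(0).astype(int).tolist())
E
```

```text
ee_pos: [478.1, 44.9, 54.2]
eef_rot: [3.141, -0.06, -0.0]
force: [-2.5, 0.6, 6.3]
[147, 147, 146, 147, 149, 142, 142, 132, 143, 156, 163, 156, 152, 152, 154, 153, 153, 154, 153, 154, 154, 153, 148, 133, 143, 156, 161, 153, 152, 148, 123, 75, 74, 126, 146, 148, 149, 147, 143, 147, 151, 151, 149, 148, 148, 149, 151, 151, 138, 87, 39, 24, 23, 23, 23]
```

```bash
cat > pad.py <<'E'
from h import *
def profile(show=True):
    T=viewer.capture("top"); c=T["color"][262:298,299:308].astype(float).mean((1,2)); w=np.clip(120-c,0,None); i=np.argmax(w); k=slice(max(i-4,0),i+5)
    r=262+(np.arange(36)[k]*w[k]).sum()/w[k].sum(); X=onplane(T,(303.5,r),26); print("pad row",r.round(2),"x",X[0].round(1)); return r
state();profile()
E
python3 -m creep '[[[0.2,0,0,0,0,0,0],[0.4,0,0,0,0,0,0],[0.6,0,0,0,0,0,0],[0.8,0,0,0,0,0,0],[1,0,0,0,0,0,0],[1.15,0,0,0,0,0,0],[1.2,0,0,0,0,0,0]]]'|sed -n 2,4p; python3 pad.py
```

```text
ee_pos: [489.9, 44.4, 54.1]
eef_rot: [3.141, -0.06, -0.001]
force: [-3.8, -0.8, 6.0]
t 13.73 pos [489.9  44.4  54.1] rot [ 3.1409e+00 -5.9800e-02 -7.0000e-04] F [-3.78 -0.76  5.97] w 0.4 g 3.2632298179669306 q [-0.07  0.1   2.01 -0.    1.04  1.54]
pad row 293.85 x 542.1
```

```bash
sed -i 's/262:298/262:289/; s/arange(36)/arange(27)/' pad.py; python3 pad.py; python3 -m creep '[[[0,0,-0.4,0,0,0,0],[-0.8,0,-0.5,0,0,0,0],[-1.6,0,-0.5,0,0,0,0],[-1.9,0,-0.5,0,0,0,0],[-1.9,0,-0.4,0,0,0,0],[-1.9,0,-0.25,0,0,0,0],[-1.9,0,-0.1,0,0,0,0],[-1.9,0,-0.05,0,0,0,0]]]'|sed -n 2,4p;  python3 -m creep '[[[0,0,0.05,0,0,0,0],[0,0,0.05,0,0,0,0],[0.3,0,0.05,0,0,0,0],[0.6,0,0.05,0,0,0,0],[0.9,0,0.05,0,0,0,0],[1.2,0,0.05,0,0,0,0],[1.5,0,0.05,0,0,0,0],[1.8,0,0.05,0,0,0,0]]]'|sed -n 2,4p; python3 pad.py
```

```text
t 13.78 pos [489.9  44.4  54.1] rot [ 3.1409e+00 -6.0000e-02 -5.0000e-04] F [-3.22 -0.21  4.8 ] w 0.1 g 3.19795653980691 q [-0.07  0.1   2.01 -0.    1.04  1.54]
pad row 280.01 x 570.6
ee_pos: [470.2, 45.2, 54.1]
eef_rot: [-3.141, 0.06, 0.003]
force: [-5.0, 0.1, 6.6]
ee_pos: [488.9, 44.5, 54.1]
eef_rot: [3.141, -0.06, -0.002]
force: [-4.0, -0.3, 7.2]
t 15.17 pos [488.9  44.5  54.1] rot [ 3.141e+00 -5.990e-02 -1.500e-03] F [-4.05 -0.29  7.21] w 0.7 g 3.4638226870447397 q [-0.07  0.1   2.01 -0.    1.04  1.54]
pad row 277.5 x 575.8
```

```bash
python3 -m creep '[[[0,0,-0.4,0,0,0,0],[-0.8,0,-0.5,0,0,0,0],[-1.6,0,-0.5,0,0,0,0],[-1.9,0,-0.5,0,0,0,0],[-1.9,0,-0.4,0,0,0,0],[-1.9,0,-0.25,0,0,0,0],[-1.9,0,-0.1,0,0,0,0],[-1.9,0,-0.05,0,0,0,0]]]'|sed -n 2,4p;  python3 -m creep '[[[0,0,0.05,0,0,0,0],[0,0,0.05,0,0,0,0],[0.3,0,0.05,0,0,0,0],[0.6,0,0.05,0,0,0,0],[0.9,0,0.05,0,0,0,0],[1.2,0,0.05,0,0,0,0],[1.5,0,0.05,0,0,0,0],[1.8,0,0.05,0,0,0,0]]]'|sed -n 2,4p; python3 pad.py;python3 - <<'E'
from h import *
T=viewer.capture("top");S=viewer.capture("scene")
a=cv2.resize(S["color"][215:290,310:390],None,fx=6,fy=6,interpolation=cv2.INTER_CUBIC)
b=cv2.resize(T["color"][240:304,280:330],None,fx=6.3,fy=7,interpolation=cv2.INTER_CUBIC)
out=np.zeros((450,800,3),np.uint8); out[:,:480]=a; out[:448,480:795]=b; cv2.imwrite("pics/p6.png",out)
E
```

```text
ee_pos: [469.2, 45.3, 54.1]
eef_rot: [-3.141, 0.06, 0.003]
force: [-4.6, 1.3, 6.1]
ee_pos: [487.8, 44.5, 54.1]
eef_rot: [3.141, -0.06, -0.002]
force: [-4.9, 0.3, 7.4]
t 16.55 pos [487.8  44.5  54.1] rot [ 3.141e+00 -5.980e-02 -1.700e-03] F [-4.86  0.35  7.38] w 0.6 g 3.586698441322369 q [-0.07  0.1   2.01 -0.    1.04  1.54]
pad row 275.16 x 580.6
```

View pics/p6.png

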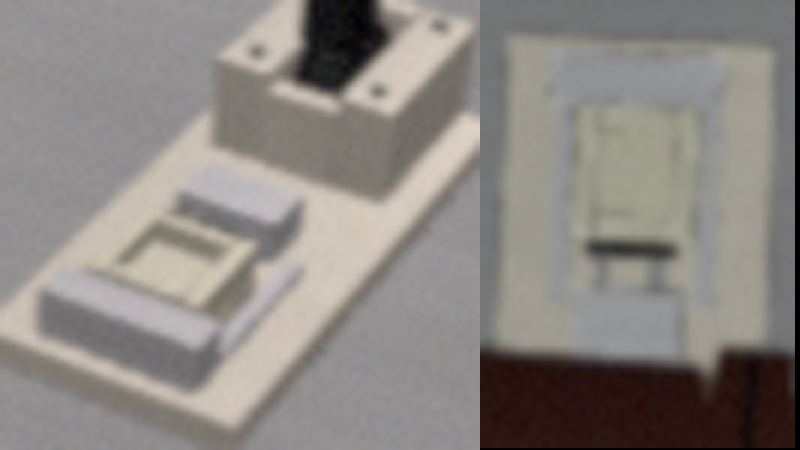

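The pad now bears on the dish, which is at or very near the stop. The pad-to-jaw gap runs from (257) to (290) in rows, about 9.5 mm, so there is almost no compression yet. Next a shorter stroke, tracking the pad and jaw edges.

```bash
cat >> pad.py <<'E'
T=viewer.capture("top");g=T["color"][262:296,:].astype(float).mean(2)
# pad centre row and jaw front edge row from mean profiles away from the stems
cols=[*range(301,302),*range(296,298),*range(308,310)]
print("profile pad..jaw",g[6:,296:311].mean(1).round(0).astype(int).tolist())
b=T["color"][262:296,296:311].astype(float); print("B-R",(b[...,0]-b[...,2])[6:].mean(1).round(0).astype(int).tolist())
E
python3 pad.py
python3 -m creep '[[[0,0,-0.4,0,0,0,0],[-0.8,0,-0.5,0,0,0,0],[-1.6,0,-0.5,0,0,0,0],[-1.9,0,-0.5,0,0,0,0],[-1.9,0,-0.4,0,0,0,0],[-1.9,0,-0.25,0,0,0,0],[-1.9,0,-0.1,0,0,0,0],[-1.9,0,-0.05,0,0,0,0]]]'|sed -n 2,4p;  python3 -m creep '[[[0,0,0.05,0,0,0,0],[0,0,0.05,0,0,0,0],[0.25,0,0.05,0,0,0,0],[0.5,0,0.05,0,0,0,0],[0.75,0,0.05,0,0,0,0],[0.95,0,0.05,0,0,0,0],[1,0,0.05,0,0,0,0]]]'|sed -n 2,4p; python3 pad.py
```

```text
t 16.7 pos [488.4  44.5  54.2] rot [ 3.141e+00 -5.990e-02  3.000e-04] F [-2.15  0.26  5.93] w 0.5 g 3.153875340067316 q [-0.07  0.1   2.01 -0.    1.04  1.54]
pad row 275.15 x 580.7
profile pad..jaw [151, 149, 145, 149, 153, 146, 106, 66, 87, 129, 142, 143, 139, 136, 145, 150, 151, 150, 148, 147, 149, 150, 139, 98, 50, 27, 22, 22]
B-R [-18, -17, -17, -16, -16, -15, -11, -5, -5, -9, -10, -9, -8, -2, 3, 3, 3, 3, 3, 3, 4, 3, 2, -3, -11, -21, -24, -26]
ee_pos: [468.2, 45.3, 54.1]
eef_rot: [-3.141, 0.06, 0.003]
force: [-4.8, 0.1, 6.4]
ee_pos: [478.9, 44.9, 54.1]
eef_rot: [-3.141, 0.06, 0.001]
force: [-4.5, 0.3, 8.7]
t 18.05 pos [478.9  44.9  54.1] rot [-3.141e+00  6.000e-02  1.500e-03] F [-4.47  0.26  8.69] w 0.4 g 3.617616236260801 q [-0.07  0.07  2.03 -0.    1.04  1.54]
pad row 275.15 x 580.7
profile pad..jaw [151, 149, 145, 149, 152, 146, 105, 66, 86, 128, 137, 132, 145, 151, 151, 149, 149, 148, 148, 150, 151, 148, 145, 145, 144, 145, 145, 145]
B-R [-18, -17, -16, -17, -16, -15, -10, -6, -6, -9, -9, -5, 1, 3, 3, 3, 3, 3, 3, 3, 3, 3, -1, -5, -7, -8, -8, -7]
```

The pad stopped moving (dish seated) while the jaw advanced about 3 mm. About 8 mm more rim travel is needed to reach roughly 5 mm of compression.

```bash
python3 -m creep '[[[0.2,0,-0.02,0,0,0,0],[0.4,0,-0.02,0,0,0,0],[0.6,0,-0.02,0,0,0,0],[0.75,0,-0.02,0,0,0,0],[0.75,0,-0.02,0,0,0,0],[0.75,0,-0.02,0,0,0,0]]]'|sed -n 2,4p; python3 pad.py
```

```text
ee_pos: [486.3, 44.6, 54.3]
eef_rot: [3.141, -0.06, -0.001]
force: [-4.1, 0.6, 6.4]
t 18.65 pos [486.3  44.6  54.3] rot [ 3.141e+00 -5.980e-02 -1.400e-03] F [-4.11  0.6   6.39] w 0.5 g 3.3933614681154722 q [-0.07  0.09  2.01 -0.    1.04  1.54]
pad row 275.15 x 580.6
profile pad..jaw [152, 149, 145, 149, 153, 146, 105, 66, 86, 123, 131, 146, 151, 151, 150, 149, 148, 148, 150, 151, 148, 145, 144, 138, 108, 61, 30, 22]
B-R [-18, -17, -17, -17, -16, -15, -11, -6, -5, -8, -5, 1, 3, 3, 3, 4, 3, 3, 3, 3, 3, -1, -5, -7, -9, -12, -19, -25]
```

```bash
python3 -m creep '[[[0,0,-0.3,0,0,0,0],[0,0,-1.5,0,0,0,0],[-2,0,-4,0,0,0,0],[-4,0,-7,0,0,0,0],[-4,0,-8,0,0,0,0],[-4,0,-8,0,0,0,0],[-4,0,-8,0,0,0,0],[-4,0,-8,0,0,0,0]]]'|sed -n 2,4p; python3 pad.py
python3 - <<'E'
from h import *
T=viewer.capture("top");S=viewer.capture("scene")
a=cv2.resize(S["color"][215:290,310:390],None,fx=6,fy=6,interpolation=cv2.INTER_CUBIC)
b=cv2.resize(T["color"][240:304,280:330],None,fx=6.3,fy=7,interpolation=cv2.INTER_CUBIC)
out=np.zeros((450,800,3),np.uint8); out[:,:480]=a; out[:448,480:795]=b; cv2.imwrite("pics/p7.png",out)
E
```

```text
ee_pos: [446.3, 46.1, 132.9]
eef_rot: [-3.141, 0.06, 0.002]
force: [0.2, -0.1, -0.1]
t 19.42 pos [446.3  46.1 132.9] rot [-3.141e+00  6.020e-02  1.600e-03] F [ 0.16 -0.12 -0.1 ] w 0.3 g 0.0 q [-0.07 -0.12  2.06 -0.    1.21  1.54]
pad row 275.12 x 580.7
profile pad..jaw [152, 149, 145, 149, 152, 145, 101, 63, 86, 123, 130, 144, 149, 149, 148, 147, 145, 146, 149, 149, 146, 142, 143, 144, 144, 144, 144, 145]
B-R [-18, -17, -17, -17, -17, -15, -10, -5, -5, -8, -5, 1, 3, 3, 3, 3, 3, 3, 3, 3, 3, -1, -6, -7, -7, -7, -7, -8]
```

View pics/p7.png

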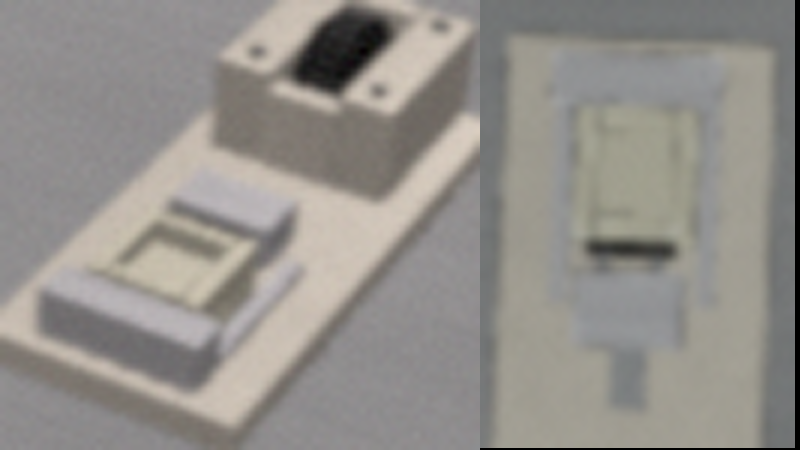

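The dish is flat against the stop. The gap from the pad's back edge to the jaw front (rows 257 to 273) is about 5 mm, roughly half travel, and the robot is clear. Handing in.

```bash
python3 -c "
from plant import env
print(env.close_job())"
```

```text
the job is handed in; nothing more can be done
None
```

The dish is in the nest against the fixed stop, the jaw's pad is pushed in about 5 to 5.5 mm of its 10 mm (estimated from the camera images), the robot is clear, and the job is handed in at about 19.5 s; no verdict was returned.

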